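Hang the capsule pail on its hooks

TASK

While the little blue pail stands where it is, swing its folded handle up until it is upright. Then carry the pail by that handle to the wooden hook stand and hang it there, with the handle lying over both hooks, and leave it hanging straight and still, clear of the surface. Do not tip the pail over, and leave the other things on the worktop where they are.

Things in the scene. Friction and masses are not known exactly. Their poses are not given: they have to be found in the camera images.
- pail: small blue open pail, loose, 0.35 to 0.55 kg, 100 mm tall, 110 mm wide at the rim and 84 mm at the foot; origin at the centre of its underside, z up. Its handle's two pivots lie 88 mm above the origin at y = +62 and -62 mm (the handle swings about the pail's y axis)
- pail_bail (a joint): angle of the pail's wire handle: 0 = upright, positive = folded over towards the pail's -x side (at the start the side to the robot's left and front), where it starts lying about level (1.4 to 1.65); limits -1.75 and 1.75. Its pivots are slightly stiff: it turns at a light touch (under 0.5 N) and stays at whatever angle it is left
- bail_grip (a point): centre of the round wooden grip (14 mm thick, 50 mm long along its y axis) in the middle of the handle, 75 mm from the pivot line; z points away from the pivots. Beside it the steel wire is flattened, 16 mm wide, 7 thick, from y = 28 to 51 mm either side, to lie on the hooks. Upright, the grip is 163 mm above the pail's underside; folded level, 75 mm from its axis, about 20 mm outside the rim
- hook_seat (a point): where the middle of the wooden grip lies when the handle hangs on the two hooks: 208 mm above the worktop, on the fixed hook stand (wooden board on a dark foot 12 mm thick). x points level from the hooks to the board, whose face is 75 mm behind this point; y runs along the row of hooks, and the hung handle lies along y
- hook_tips (a point): mid-way between the upturned tips of the two hooks, at their top: 18 mm above and 18 mm in front (-x) of hook_seat; same axes. The hooks are 8 mm round rubber-coated prongs that come out of the board at y = +36 and -36 mm, 64 mm free between them; they are lowest at hook_seat, and the handle must pass over the tips to reach it
- shelf_edge (a point): middle of the lower front edge of the shelf (170 mm wide, jars on top) that roofs the hook stand: 192 mm above hook_seat and 14 mm behind it (+x), so a gripper cannot come to the hooks straight from above and must lean back towards the robot; same axes
- espresso_cup: bystander: light blue cup with a handle, 60x90x52 mm, origin at the centre of its underside
- tea_tin: bystander: round tin, 58 mm wide, 72 mm tall, origin at the centre of its underside
- spice_jar: bystander: spice jar with a green cap, 46 mm wide, 106 mm tall, origin at the centre of its underside
- timer: bystander: grey and white kitchen timer, 62 mm wide, 57 mm tall, origin at the centre of its underside
- glass_jar: bystander: lidded glass jar, 62 mm wide, 77 mm tall, origin at the centre of its underside
- pepper_shaker: bystander: shaker with a grey cap, 44 mm wide, 90 mm tall, origin at the centre of its underside

How it is judged:
By the outcome, as a careful person would: the job done as asked, in the order asked, and still so for the second after the job is handed in, with the robot touching nothing.
It also fails if it takes over 72 s, if anything falls off the work surface, if the arm or the gripper's body presses on something with over 40 N, if the wrist force passes 120 N, or if a joint passes its speed limit or range.

ROBOT

A 6-joint arm with a two-finger parallel gripper is mounted at the origin on a cart in front of the work surface, level with it; the furniture and walls round the work are solid. World frame = base frame: x ahead of the robot, y to its left, z up, the work surface at z = 0. Lengths are in m, angles in rad, forces in N, time in s.
With the tool pointing down it reaches from about 0.325 to 0.85 m from the base axis. Payload 15.5 kg.
Tool frame: the origin (TCP) lies at the very end of the fingers, on their centre line; the grasp point (between the pads) lies 19 mm behind it; z points along the fingers, y is the line along which they close (so a half turn about z gives the same grasp; the last joint's range is limited). The gripper opens to 91 mm and grips with 3 to 60 N. Pads are 32 mm wide; open, the fingers measure 118 mm over their backs; the gripper's body (76 mm by 178 mm) begins 60 mm behind the grasp point.
Start: joints at [1.194, 0.494, 1.345, -0, 1.302, -0.096], TCP at [0.174, 0.6, 0.181] pointing down, gripper open.
Joint ranges: [-2.91, 2.91], [-0.82, 2.16], [0.22, 2.67], [-1.22, 4.37], [0.12, 2.79], [-3.08, 3.08]. Speed limits (rad/s): [1.89, 1.89, 2.57, 3.01, 3.01, 3.01].

INTERFACE

Orientations are given as a unit quaternion [w, x, y, z].
In Python, from plant import sensors, cams, workorder gives the robot as it stands.
- The arm moves only by the tool drive_tool, never from a script. Its argument "commands" is a list of rows, each a list of 7 numbers: the turn, a rotation vector about the tool's x, y, z in rad, then the shift along the tool's x, y, z in mm, then the closure, from -1 (fully open) to 1 (shut). A call has 1 to 10 rows; each row shifts and turns the commanded pose from where the row before left it, along the tool's axes as they then stand; what a row does not reach is not made up. A row lasts 1/8 s, in which the tool goes at most 62.5 mm and 10.7 degrees, less where a joint would pass 70% of its speed; a pose out of reach is approached as far as the arm can. A call is refused whole if a number of a shift passes 62.5 or a number of a turn 0.188, either way. A call with a gripper value outside its range is refused whole. The fingers move at their own pace and stop on an object; the grip force is fixed at half the most. Time passes only in rows, so rows that do not move let the fingers close. It gives the time, the measured TCP pose, the force, the opening and the grip force at its end, in the units of the state.
- sensors.observe(): the state, without advancing time (a new reading comes with each control period).
- cams.camera(name): name is "scene" or "top" or "wrist"; returns a dict with "pixels" (400x640x3 uint8, red, green, blue), "fovy" (degrees; the focal length in pixels is half the picture's height over the tangent of half this angle, whatever the lens; pixels are square), "cx", "cy" (the principal point, pixels), "world_from_camera" (4x4, takes a point from camera to world coordinates); the wrist camera has in their place "mount" (4x4, takes a point from camera to tool coordinates, whose origin is the TCP and whose axes are the flange's). Camera axes: x right, y down, z forward; pixel columns grow to the right and rows downward; lengths in m; the calibration is good to about 2 mm. A picture is of the moment at which its call begins: read the wrist's pose just before it. There is no depth.
- workorder.close_job(): hands the job in; it is judged then, once.
The state is a dict: "t": time; "q": joint angles; "joint_velocities": joint speeds; "joint_efforts": joint torques, N m; "tool_pos": TCP position; "eef_rot": TCP orientation; "wrist_force": force on the tool from outside, world axes, zero at the start; "ft_torque": the same for the moment, N m; "opening": finger opening in m; "grasp_force": force on a finger pad.
Only numpy, scipy, OpenCV 4.12 (cv2) and the standard library are available. Lean on these libraries where they do the work, as an engineer would, in place of code of your own. Each camera call takes 0.05 s, during which the arm holds its last target. There are 200 camera calls.

## Working session

There is one attempt and no reset: what is moved stays moved. The work goes in short steps, Python scripts to look and compute and a tool call to move; the robot and the scene stay as the last step left them, time stands still between calls to the robot, and variables do not carry over. Pictures are saved under pics/ and viewed, at most 10 in all, crops included, and the job is handed in when it is done.

Besides the shell and the picture viewer there is one more tool, called as name(argument=value, ...) on one line, values as JSON. drive_tool: Moves the arm, as the interface text tells. Its arguments: {"type":"object","properties":{"commands":{"type":"array","items":{"type":"array","items":{"type":"number"}}}},"required":["commands"]}

```bash
mkdir -p pics; cat > h.py <<'E'
import numpy as np, cv2
from scipy.spatial.transform import Rotation as R
from plant import sensors, cams, workorder
def cam(n):
    s=sensors.observe(); c=cams.camera(n); im=c["pixels"]
    f=im.shape[0]/2/np.tan(np.radians(c["fovy"])/2)
    if "mount" in c:
        T=np.eye(4); w,x,y,z=s["eef_rot"]; T[:3,:3]=R.from_quat([x,y,z,w]).as_matrix(); T[:3,3]=s["tool_pos"]; W=T@np.array(c["mount"])
    else: W=np.array(c["world_from_camera"])
    return im,f,c["cx"],c["cy"],W
def save(n,im): cv2.imwrite("pics/"+n,im[:,:,::-1])
def ray(C,u,v):
    _,f,cx,cy,W=C; d=W[:3,:3]@np.array([(u-cx)/f,(v-cy)/f,1]); return W[:3,3],d/np.linalg.norm(d)
def onz(C,u,v,z):
    o,d=ray(C,u,v); return o+d*(z-o[2])/d[2]
def tri(C1,p1,C2,p2):
    o1,d1=ray(C1,*p1);o2,d2=ray(C2,*p2)
    s=np.linalg.lstsq(np.stack([d1,-d2],1),o2-o1,rcond=None)[0]
    a=o1+s[0]*d1;b=o2+s[1]*d2; return (a+b)/2,np.linalg.norm(a-b)
def proj(C,P):
    _,f,cx,cy,W=C; p=np.linalg.inv(W)@np.append(P,1); return p[0]/p[2]*f+cx,p[1]/p[2]*f+cy
def world2tool(v):
    s=sensors.observe(); w,x,y,z=s["eef_rot"]; return R.from_quat([x,y,z,w]).inv().apply(v)
E
python3 - <<'E'
from h import *
import pickle
np.set_printoptions(precision=3,suppress=True)
D={}
for n in ["scene","top","wrist"]:
    D[n]=cam(n); save(n+"0.png",D[n][0]); print(n,D[n][1:4],D[n][4])
pickle.dump(D,open("D.pkl","wb"))
print(sensors.observe())
E
```

```text
scene (np.float64(514.7062056428321), 323.1318325217423, 189.43114831149336) [[-0.844 -0.226  0.487 -0.506]
 [-0.537  0.347 -0.769  1.592]
 [ 0.005 -0.91  -0.414  1.096]
 [ 0.     0.     0.     1.   ]]
top (np.float64(461.4800484605008), 321.56429764557373, 197.92460139540955) [[ 0.367 -0.885  0.287  0.05 ]
 [-0.93  -0.347  0.122 -0.135]
 [-0.008 -0.312 -0.95   1.625]
 [ 0.     0.     0.     1.   ]]
wrist (np.float64(298.86435830280027), 319.33538805399013, 200.59285298395616) [[ 0.278  0.927  0.254  0.102]
 [ 0.961 -0.267 -0.076  0.621]
 [-0.002  0.265 -0.964  0.384]
 [ 0.     0.     0.     1.   ]]
{'t': 0.15, 'q': array([ 1.193,  0.494,  1.346,  0.   ,  1.303, -0.095]), 'joint_velocities': array([ 0.001, -0.001, -0.002, -0.001,  0.001, -0.   ]), 'joint_efforts': array([  0.002, -87.92 , -38.205,   0.071,   0.05 ,  -0.   ]), 'tool_pos': array([0.174, 0.6  , 0.18 ]), 'eef_rot': array([-0.  ,  0.14,  0.99, -0.  ]), 'wrist_force': array([ 0.111, -0.148, -0.297]), 'ft_torque': array([-0.013,  0.027,  0.026]), 'grasp_force': 0.0, 'opening': 0.09123039588718461}
```

View pics/scene0.png

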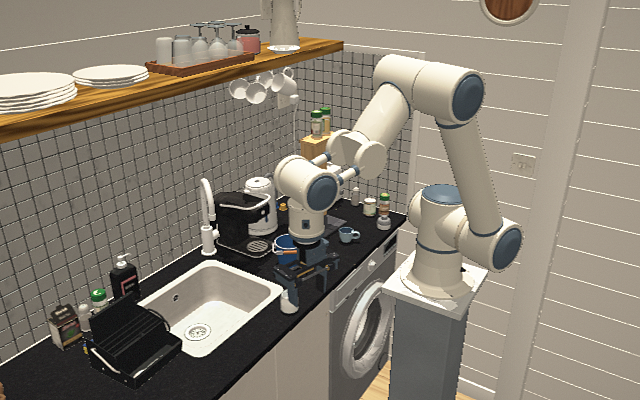

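View pics/top0.png

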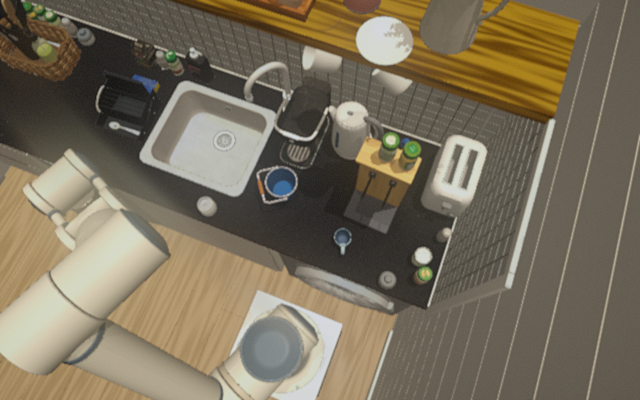

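The scene view shows the gripper in front of the pail at about (285,243). In the top view the pail is at (282,182) with its grip at (262,188). The hook stand is near (385,180) and the cup at (342,238). I'll enlarge the top view.

```bash
python3 - <<'E'
from h import *
import pickle
D=pickle.load(open("D.pkl","rb"))
im=D["top"][0][120:290,240:450]
im=np.clip(im.astype(float)*1.6,0,255).astype(np.uint8)
save("topc.png",cv2.resize(im,None,fx=3.5,fy=3.5,interpolation=cv2.INTER_CUBIC))
E
```

```text
(no output)
```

View pics/topc.png

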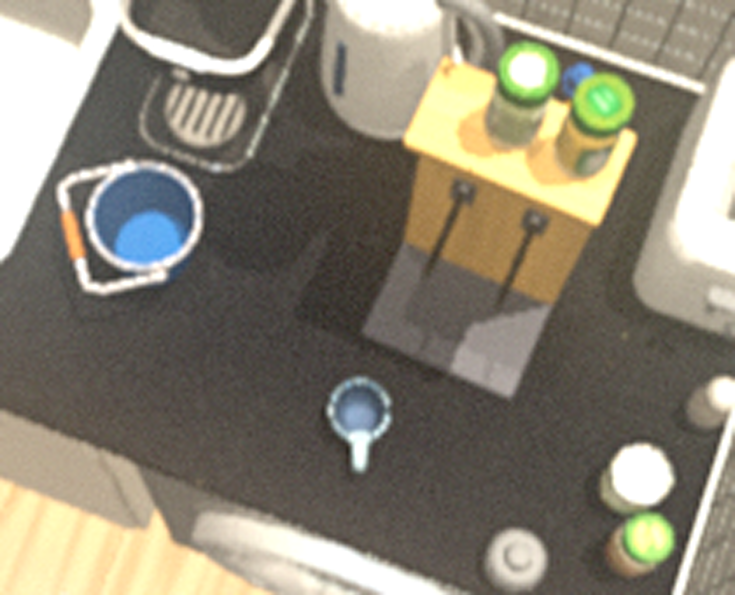

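View pics/wrist0.png

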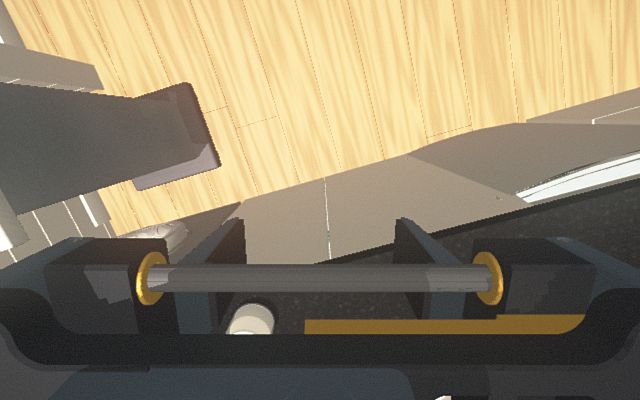

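The crop shows the grip at (72,237) and the rim centre at (147,217). The hook prongs run from (463,190) and (536,220) to tips at about (430,270) and (503,305). The front corners of the foot are at (365,335) and (513,397). The wrist view currently shows only the floor and the counter edge.

```bash
python3 - <<'E'
from h import *
import pickle
np.set_printoptions(precision=3,suppress=True)
D=pickle.load(open("D.pkl","rb")); T=D["top"]
im=T[0]; hsv=cv2.cvtColor(im,cv2.COLOR_RGB2HSV)
P=lambda u,v,z:onz(T,u/3.5+240-.4,v/3.5+120-.4,z)
m=cv2.inRange(hsv,(3,110,90),(16,255,255)); m[:, :255]=0; m[:,275:]=0; m[:170]=0; m[210:]=0
ys,xs=np.nonzero(m); print("grip px",xs.mean(),ys.mean(),len(xs)); print("grip",onz(T,xs.mean(),ys.mean(),.088))
print("rim c",P(147,217,.1),"L",P(90,217,.1),"R",P(202,217,.1))
print("pivots",P(133,165,.088),P(165,275,.088),"corners",P(62,188,.088),P(90,288,.088))
a,b=P(430,270,.226),P(503,305,.226);print("tips",a,b,np.linalg.norm(a-b))
a,b=P(463,190,.215),P(536,220,.215);print("prong roots",a,b,np.linalg.norm(a-b))
a,b=P(365,335,.012),P(513,397,.012);print("foot",a,b,np.linalg.norm(a-b),P(408,250,.012),P(555,300,.012))
a,b=P(407,143,.41),P(603,221,.41);print("shelf front",a,b,np.linalg.norm(a-b))
for n,u,v,z in [("cup",358,410,.052),("timer",516,560,.057),("jar",640,478,.077),("spice",648,540,.106),("pep",715,395,.09)]: print(n,P(u,v,z))
# tin by sink
print("white thing",onz(T,206,204,.07))
E
```

```text
grip px 260.41379310344826 186.77586206896552 58
grip [0.474 0.279 0.088]
rim c [0.516 0.214 0.1  ] L [0.495 0.267 0.1  ] R [0.536 0.162 0.1  ]
pivots [0.567 0.252 0.088] [0.469 0.175 0.088] corners [0.517 0.31  0.088] [0.429 0.24  0.088]
tips [ 0.524 -0.076  0.226] [ 0.517 -0.149  0.226] 0.07325270417734661
prong roots [ 0.613 -0.077  0.215] [ 0.61  -0.15   0.215] 0.07313102524209035
foot [ 0.506 -0.028  0.012] [ 0.499 -0.193  0.012] 0.16458301246806034 [ 0.609 -0.038  0.012] [ 0.614 -0.2    0.012]
shelf front [ 0.557 -0.029  0.41 ] [ 0.551 -0.198  0.41 ] 0.169263847951225
cup [ 0.419 -0.052  0.052]
timer [ 0.335 -0.247  0.057]
jar [ 0.45  -0.331  0.077]
spice [ 0.389 -0.352  0.106]
pep [ 0.551 -0.372  0.09 ]
white thing [0.35  0.437 0.07 ]
```

```bash
cat >> h.py <<'E'
PC=np.array([.516,.214]); YAW=np.radians(-53.5)
def frame(yaw,lean):  # tool x along local +y; z = forward-down
    ex=np.array([np.cos(yaw),np.sin(yaw),0]); ey=np.array([-ex[1],ex[0],0]); ez=np.array([0,0,1.])
    d=np.sin(lean)*ex-np.cos(lean)*ez
    return np.stack([ey,np.cross(d,ey),d],1)
def plan(segs,close,start=None):
    """segs: list of (pos,R,n); prints rows"""
    s=sensors.observe(); w,x,y,z=s["eef_rot"]
    p,A=(np.array(s["tool_pos"]),R.from_quat([x,y,z,w])) if start is None else (start[0],R.from_matrix(start[1]))
    for q,B,n in segs:
        rv=(A.inv()*R.from_matrix(B)).as_rotvec(); print("ang %.0f dist %.0f mm"%(np.degrees(np.linalg.norm(rv)),1e3*np.linalg.norm(q-p)))
        for i in range(n):
            C=A*R.from_rotvec(rv*i/n)
            sh=C.inv().apply((q-p)/n)*1e3
            print([float(v) for v in np.round(rv/n,3)]+[float(v) for v in np.round(sh,1)]+[close],end=",\n" if i%10==9 else ",")
        print(); p,A=q,R.from_matrix(B)
    print(p)
def gripat(phi,pc=PC,yaw=YAW):  # phi 0 upright, + towards -x
    return np.array([*(pc-.075*np.sin(phi)*np.array([np.cos(yaw),np.sin(yaw)])),.088+.075*np.cos(phi)])
E
python3 - <<'E'
from h import *
F=frame(YAW,np.radians(45)); n,d=F[:,1],F[:,2]; print(F,n)
t=gripat(1.75)+.008*d-.0205*n-.002*n
print("t",t)
up=np.array([.22,.56,.34])
plan([(up,F,16),(t-.13*d,F,8)],1)
E
```

```text
[[ 0.80385686  0.42060323  0.42060323]
 [ 0.59482279 -0.56841264 -0.56841264]
 [ 0.          0.70710678 -0.70710678]] [ 0.42060323 -0.56841264  0.70710678]
t [0.46600396 0.28156577 0.05306479]
ang 132 dist 171 mm
[-0.027, -0.054, 0.13, -3.5, -1.6, -10.0, 1],[-0.027, -0.054, 0.13, -4.2, -0.8, -9.8, 1],[-0.027, -0.054, 0.13, -4.7, -0.0, -9.6, 1],[-0.027, -0.054, 0.13, -5.2, 0.9, -9.3, 1],[-0.027, -0.054, 0.13, -5.5, 1.8, -9.0, 1],[-0.027, -0.054, 0.13, -5.7, 2.8, -8.6, 1],[-0.027, -0.054, 0.13, -5.7, 3.8, -8.2, 1],[-0.027, -0.054, 0.13, -5.6, 4.7, -7.8, 1],[-0.027, -0.054, 0.13, -5.3, 5.6, -7.3, 1],[-0.027, -0.054, 0.13, -4.9, 6.5, -6.9, 1],
[-0.027, -0.054, 0.13, -4.4, 7.3, -6.5, 1],[-0.027, -0.054, 0.13, -3.7, 8.0, -6.0, 1],[-0.027, -0.054, 0.13, -2.9, 8.6, -5.6, 1],[-0.027, -0.054, 0.13, -2.1, 9.0, -5.3, 1],[-0.027, -0.054, 0.13, -1.2, 9.4, -4.9, 1],[-0.027, -0.054, 0.13, -0.2, 9.6, -4.6, 1],
ang 0 dist 341 mm
[0.0, 0.0, 0.0, 4.0, 7.4, 41.8, 1],[0.0, 0.0, 0.0, 4.0, 7.4, 41.8, 1],[0.0, 0.0, 0.0, 4.0, 7.4, 41.8, 1],[0.0, 0.0, 0.0, 4.0, 7.4, 41.8, 1],[0.0, 0.0, 0.0, 4.0, 7.4, 41.8, 1],[0.0, 0.0, 0.0, 4.0, 7.4, 41.8, 1],[0.0, 0.0, 0.0, 4.0, 7.4, 41.8, 1],[0.0, 0.0, 0.0, 4.0, 7.4, 41.8, 1],
[0.41132554 0.35545942 0.14498867]
```

drive_tool(commands=[[-0.027, -0.054, 0.13, -4, -1, -10, 1], [-0.027, -0.054, 0.13, -4, -1, -10, 1], [-0.027, -0.054, 0.13, -5, 0, -10, 1], [-0.027, -0.054, 0.13, -5, 1, -9, 1], [-0.027, -0.054, 0.13, -6, 2, -9, 1], [-0.027, -0.054, 0.13, -6, 3, -9, 1], [-0.027, -0.054, 0.13, -6, 4, -8, 1], [-0.027, -0.054, 0.13, -6, 5, -8, 1]])

```text
t: 1.15
tool_pos: [0.1987, 0.5796, 0.2623]
eef_rot: [0.218, 0.607, 0.761, 0.073]
wrist_force: [-0.6, 0.1, 0.6]
opening: 0.0142
grasp_force: 0.0
```

drive_tool(commands=[[-0.027, -0.054, 0.13, -5, 6, -7, 1], [-0.027, -0.054, 0.13, -5, 6, -7, 1], [-0.027, -0.054, 0.13, -4, 7, -6, 1], [-0.027, -0.054, 0.13, -4, 8, -6, 1], [-0.027, -0.054, 0.13, -3, 8, -6, 1], [-0.027, -0.054, 0.13, -2, 9, -5, 1], [-0.027, -0.054, 0.13, -1, 9, -5, 1], [-0.027, -0.054, 0.13, 0, 10, -5, 1], [0, 0, 0, 0, 0, 0, 1]])

```text
t: 2.28
tool_pos: [0.2218, 0.5611, 0.3401]
eef_rot: [0.364, 0.876, 0.291, 0.121]
wrist_force: [-0.0, 1.1, -0.0]
opening: 0.0006
grasp_force: 0.0
```

```bash
python3 - <<'E'
from h import *
print(sensors.observe()["q"],sensors.observe()["tool_pos"])
F=frame(YAW,np.radians(45)); n,d=F[:,1],F[:,2]
t=gripat(1.75)+.008*d-.0205*n-.002*n
plan([(t-.13*d,F,8)],1)
E
```

```text
[ 1.42046989  0.71119415  0.80487099 -0.64128234  2.13573444  2.14079628] [0.22179048 0.56105932 0.34010258]
ang 0 dist 341 mm
[0.0, -0.001, 0.0, 3.6, 7.2, 41.9, 1],[0.0, -0.001, 0.0, 3.6, 7.2, 41.9, 1],[0.0, -0.001, 0.0, 3.6, 7.2, 41.8, 1],[0.0, -0.001, 0.0, 3.6, 7.3, 41.8, 1],[0.0, -0.001, 0.0, 3.7, 7.3, 41.8, 1],[0.0, -0.001, 0.0, 3.7, 7.3, 41.8, 1],[0.0, -0.001, 0.0, 3.7, 7.3, 41.8, 1],[0.0, -0.001, 0.0, 3.7, 7.3, 41.8, 1],
[0.41132554 0.35545942 0.14498867]
```

drive_tool(commands=[[0, 0, 0, 4, 7, 42, 1], [0, 0, 0, 4, 7, 42, 1], [0, 0, 0, 3, 7, 42, 1], [0, 0, 0, 4, 7, 42, 1], [0, 0, 0, 4, 7, 42, 1], [0, 0, 0, 3, 7, 42, 1], [0, 0, 0, 4, 8, 42, 1], [0, 0, 0, 3, 8, 41, 1], [0, 0, 0, 0, 0, 0, 1]])

```text
t: 3.4
tool_pos: [0.4112, 0.3528, 0.1444]
eef_rot: [0.365, 0.876, 0.293, 0.12]
wrist_force: [-0.0, -0.2, 0.4]
opening: 0.0006
grasp_force: 0.0
```

```bash
python3 - <<'E'
from h import *
s=sensors.observe();print(s["q"],s["tool_pos"])
C=cam("wrist"); im=C[0].copy()
for P in [gripat(1.5),np.array([.516,.214,.1])]: 
    u,v=proj(C,P); print(u,v)
save("w1.png",np.clip(im*1.4,0,255).astype(np.uint8))
F=frame(YAW,np.radians(45)); n,d=F[:,1],F[:,2]
t=gripat(1.75)+.008*d-.0205*n-.002*n
plan([(t,F,5)],1)
E
```

```text
[ 1.06614141  0.66087655  1.49800493 -0.71109791  1.42294882  2.26427263] [0.41121882 0.35282832 0.1444271 ]
350.3561647711324 189.4352965925968
393.3202802816394 180.8608290309121
ang 0 dist 130 mm
[0.0, -0.001, 0.001, 0.1, -0.2, 26.0, 1],[0.0, -0.001, 0.001, 0.1, -0.2, 26.0, 1],[0.0, -0.001, 0.001, 0.1, -0.2, 26.0, 1],[0.0, -0.001, 0.001, 0.1, -0.2, 26.0, 1],[0.0, -0.001, 0.001, 0.2, -0.2, 26.0, 1],
[0.46600396 0.28156577 0.05306479]
```

View pics/w1.png

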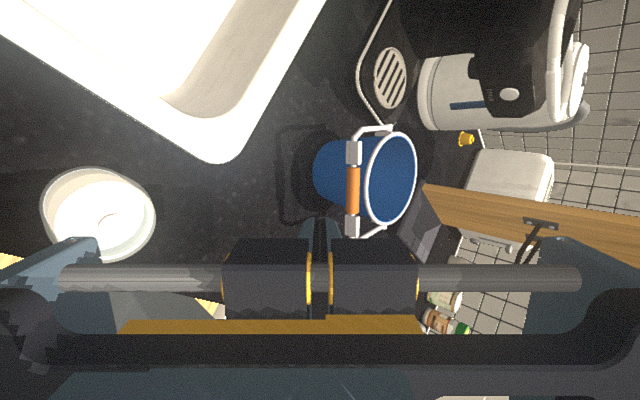

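The wrist view shows the orange grip at (352,190), against a prediction of (350,189), and square to the tool. The white thing at the left, (98,215), is clear of the path. I'll go under the grip.

drive_tool(commands=[[0, 0, 0, 0, 0, 26, 1], [0, 0, 0, 0, 0, 26, 1], [0, 0, 0, 0, 0, 26, 1], [0, 0, 0, 0, 0, 26, 1], [0, 0, 0, 0, 0, 26, 1], [0, 0, 0, 0, 0, 0, 1]])

```text
t: 4.2
tool_pos: [0.4663, 0.2816, 0.0537]
eef_rot: [0.364, 0.876, 0.292, 0.121]
wrist_force: [0.6, -0.0, 0.3]
opening: 0.0007
grasp_force: 0.0
```

```bash
python3 - <<'E'
from h import *
F=frame(YAW,np.radians(45)); n,d=F[:,1],F[:,2]
s=sensors.observe(); p=np.array(s["tool_pos"]);print(p)
for ph in np.linspace(1.6,0,18):
    q=gripat(ph)+.008*d-.0205*n; print(round(ph,2),np.round(F.T@(q-p)*1e3,0),end=" "); p=q
print(p)
E
```

```text
[0.46631006 0.28155784 0.0537367 ]
1.6 [-0.  8. -8.] 1.51 [ 0.  5. -5.] 1.41 [-0.  6. -4.] 1.32 [ 0.  6. -4.] 1.22 [-0.  6. -3.] 1.13 [-0.  7. -3.] 1.04 [-0.  7. -2.] 0.94 [ 0.  7. -1.] 0.85 [-0.  7. -1.] 0.75 [ 0.  7. -0.] 0.66 [-0.  7.  1.] 0.56 [-0.  7.  1.] 0.47 [0. 7. 2.] 0.38 [-0.  7.  2.] 0.28 [0. 6. 3.] 0.19 [0. 6. 4.] 0.09 [-0.  6.  4.] 0.0 [0. 5. 5.] [0.51074246 0.22110516 0.14284746]
```

drive_tool(commands=[[0, 0, 0, 0, 8, -8, 1], [0, 0, 0, 0, 5, -5, 1], [0, 0, 0, 0, 6, -4, 1], [0, 0, 0, 0, 6, -4, 1], [0, 0, 0, 0, 6, -3, 1], [0, 0, 0, 0, 7, -3, 1], [0, 0, 0, 0, 7, -2, 1], [0, 0, 0, 0, 7, -1, 1], [0, 0, 0, 0, 7, -1, 1]])

```text
t: 5.32
tool_pos: [0.4786, 0.2655, 0.1181]
eef_rot: [0.364, 0.876, 0.291, 0.122]
wrist_force: [0.1, 0.5, 0.6]
opening: 0.0004
grasp_force: 0.0
```

drive_tool(commands=[[0, 0, 0, 0, 7, 0, 1], [0, 0, 0, 0, 7, 1, 1], [0, 0, 0, 0, 7, 1, 1], [0, 0, 0, 0, 7, 2, 1], [0, 0, 0, 0, 7, 2, 1], [0, 0, 0, 0, 6, 3, 1], [0, 0, 0, 0, 6, 4, 1], [0, 0, 0, 0, 6, 4, 1], [0, 0, 0, 0, 5, 5, 1], [0, 0, 0, 0, 0, 0, 1]])

```text
t: 6.58
tool_pos: [0.5124, 0.2201, 0.1433]
eef_rot: [0.364, 0.876, 0.291, 0.122]
wrist_force: [-0.6, 0.4, -0.4]
opening: 0.0005
grasp_force: 0.0
```

```bash
python3 - <<'E'
from h import *
s=sensors.observe();print(s["tool_pos"],s["wrist_force"])
C=cam("wrist"); T=cam("top")
print("pred grip upright",proj(C,gripat(0)),proj(T,gripat(0)),"rim",proj(C,np.array([*PC,.1])),proj(T,np.array([*PC,.1])))
a=np.clip(C[0][60:340,180:520]*1.4,0,255).astype(np.uint8)
b=cv2.resize(np.clip(T[0][130:230,240:350]*1.5,0,255).astype(np.uint8),None,fx=2.8,fy=2.8)
save("w2.png",np.hstack([a,b]))
E
```

```text
[0.51244081 0.22006864 0.14331134] [-0.61058739  0.43399738 -0.38548294]
pred grip upright (np.float64(345.970564225521), np.float64(229.7672380013358)) (np.float64(279.81881491695054), np.float64(175.18030298528444)) rim (np.float64(288.0725798151091), np.float64(210.95637928862706)) (np.float64(281.4971250783448), np.float64(181.5985681107111))
```

View pics/w2.png

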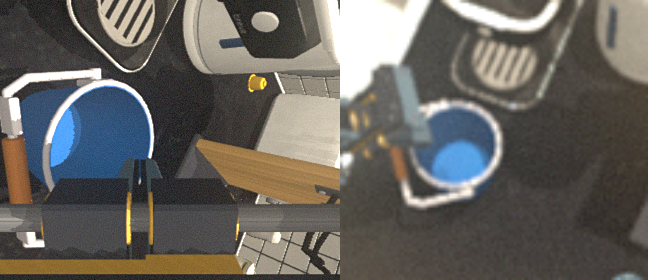

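The handle is still folded: the wrist view has the grip at about (194,230) and the top view at about (260,187). The tip slid off without moving the pail. I'll measure the grip properly and go deeper under it.

```bash
python3 - <<'E'
from h import *
np.set_printoptions(precision=4,suppress=True)
C=cam("wrist"); T=cam("top")
def org(im,box):
    m=cv2.inRange(cv2.cvtColor(im,cv2.COLOR_RGB2HSV),(3,110,60),(16,255,255)); k=np.zeros_like(m); x0,y0,x1,y1=box; k[y0:y1,x0:x1]=m[y0:y1,x0:x1]
    ys,xs=np.nonzero(k); return xs,ys
xs,ys=org(C[0],(180,180,215,275)); print(len(xs),xs.min(),xs.max(),ys.min(),ys.max(),xs.mean(),ys.mean())
uw=(xs.mean(),ys.mean())
xs,ys=org(T[0],(250,175,275,205)); print(len(xs),xs.mean(),ys.mean(),ys.min(),ys.max())
# wrist: full grip visible? use block (steel) symmetric; use plane intersection with folding plane
o,dr=ray(C,*uw); ey=np.array([-np.sin(YAW),np.cos(YAW),0]); a=ey@(np.array([*PC,0])-o)/(ey@dr); P=o+a*dr
ex=np.array([np.cos(YAW),np.sin(YAW),0])
print("grip in midplane",P,"rel x,z",ex@(P-np.array([*PC,0])),P[2]-.088)
print("tri",tri(C,uw,T,(260.4,186.8)))
E
```

```text
1470 182 212 196 263 197.34285714285716 230.58027210884353
36 260.52777777777777 187.94444444444446 183 193
grip in midplane [0.4719 0.2736 0.0915] rel x,z -0.07414481297372519 0.003523578903474961
tri (array([0.4721, 0.2763, 0.0964]), np.float64(0.00016468400511140933))
```

drive_tool(commands=[[0, 0, 0, 0, 0, -32, 1], [0, 0, 0, 0, 0, -32, 1], [0, 0, 0, 0, -36, 0, 1], [0, 0, 0, 0, -36, 0, 1], [0, 0, 0, 0, -35, 0, 1], [0, 0, 0, 0, 0, 26, 1], [0, 0, 0, 0, 0, 26, 1], [0, 0, 0, 0, 0, 26, 1], [0, 0, 0, 0, 0, 0, 1]])

```text
t: 7.9
tool_pos: [0.4729, 0.272, 0.0567]
eef_rot: [0.365, 0.876, 0.291, 0.121]
wrist_force: [0.2, 0.6, 0.5]
opening: 0.0005
grasp_force: 0.0
```

```bash
python3 - <<'E'
from h import *
F=frame(YAW,np.radians(45)); n,d=F[:,1],F[:,2]
s=sensors.observe(); p=np.array(s["tool_pos"]);print(p,s["wrist_force"])
print(F.T@(p-np.array([.472,.275,.093])))
for ph in np.linspace(1.5,0.1,16):
    q=gripat(ph)+.022*d-.014*n; print(np.round(F.T@(q-p)*1e3,0),end=" "); p=q
print(p)
E
```

```text
[0.47286315 0.27196806 0.05672335] [0.23006786 0.59879212 0.47225917]
[-0.00110962 -0.02356503  0.0277379 ]
[ 0. 10. -6.] [-0.  5. -4.] [ 0.  6. -4.] [-0.  6. -3.] [ 0.  6. -3.] [ 0.  7. -2.] [-0.  7. -1.] [ 0.  7. -1.] [-0.  7. -0.] [0. 7. 1.] [0. 7. 1.] [0. 7. 2.] [-0.  7.  2.] [0. 6. 3.] [-0.  6.  4.] [-0.  6.  4.] [0.51491109 0.21547158 0.13716947]
```

drive_tool(commands=[[0, 0, 0, 0, 10, -5, 1], [0, 0, 0, 0, 5, -4, 1], [0, 0, 0, 0, 6, -4, 1], [0, 0, 0, 0, 6, -3, 1], [0, 0, 0, 0, 6, -3, 1], [0, 0, 0, 0, 7, -2, 1], [0, 0, 0, 0, 7, -1, 1], [0, 0, 0, 0, 7, -1, 1]])

```text
t: 8.9
tool_pos: [0.4863, 0.2553, 0.1125]
eef_rot: [0.364, 0.876, 0.291, 0.122]
wrist_force: [0.2, -0.7, 0.2]
opening: 0.0002
grasp_force: 0.0
```

drive_tool(commands=[[0, 0, 0, 0, 7, 0, 1], [0, 0, 0, 0, 7, 1, 1], [0, 0, 0, 0, 7, 1, 1], [0, 0, 0, 0, 7, 2, 1], [0, 0, 0, 0, 7, 2, 1], [0, 0, 0, 0, 6, 3, 1], [0, 0, 0, 0, 6, 4, 1], [0, 0, 0, 0, 6, 4, 1], [0, 0, 0, 0, 0, 0, 1]])

```text
t: 10.02
tool_pos: [0.5159, 0.2156, 0.1378]
eef_rot: [0.364, 0.876, 0.291, 0.122]
wrist_force: [0.4, 0.6, -0.5]
opening: 0.0003
grasp_force: 0.0
```

```bash
python3 - <<'E'
from h import *
s=sensors.observe();print(s["tool_pos"],s["wrist_force"])
C=cam("wrist"); T=cam("top")
print("pred grip upright",proj(C,gripat(0)),proj(T,gripat(0)),"rim",proj(C,np.array([*PC,.1])))
a=np.clip(C[0][60:340,180:520]*1.4,0,255).astype(np.uint8)
b=cv2.resize(np.clip(T[0][130:230,240:350]*1.5,0,255).astype(np.uint8),None,fx=2.8,fy=2.8)
save("w3.png",np.hstack([a,b]))
E
```

```text
[0.51590612 0.21556686 0.13779704] [ 0.44010267  0.64839361 -0.54536466]
pred grip upright (np.float64(346.8636329149198), np.float64(234.0821247502947)) (np.float64(279.81881491695054), np.float64(175.18030298528444)) rim (np.float64(286.9931738878417), np.float64(213.9352290360055))
```

View pics/w3.png

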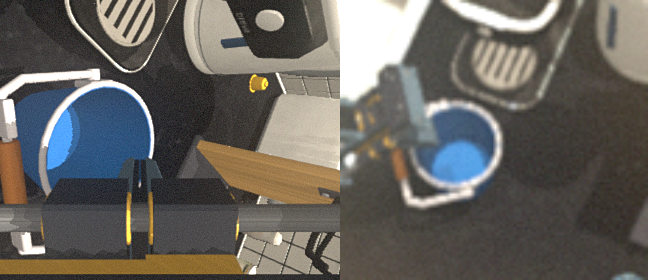

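```bash
python3 - <<'E'
from h import *
np.set_printoptions(precision=4,suppress=True)
C=cam("wrist"); T=cam("top"); c=cams.camera("wrist"); print(np.array(c["mount"]))
s=sensors.observe(); p=np.array(s["tool_pos"]); w,x,y,z=s["eef_rot"]; A=R.from_quat([x,y,z,w]).as_matrix(); print(A)
for k in (0,.02,.05,.08):
  q=p-k*A[:,2]; print("tool",k,proj(C,q),proj(T,q), [proj(C,q+sx*.016*A[:,0]) for sx in(1,-1)])
print("grip",proj(C,np.array([.472,.275,.093])))
S=cam("scene"); print("scene",proj(S,p),proj(S,np.array([.472,.275,.093])))
b=cv2.resize(np.clip(S[0][180:320,220:360]*1.4,0,255).astype(np.uint8),None,fx=4,fy=4,interpolation=cv2.INTER_CUBIC); save("s3.png",b)
E
```

```text
[[ 0.0003 -0.9649 -0.2627  0.0734]
 [ 1.     -0.0002  0.002  -0.0001]
 [-0.002  -0.2627  0.9649 -0.2042]
 [ 0.      0.      0.      1.    ]]
[[ 0.8004  0.4221  0.4256]
 [ 0.5994 -0.565  -0.567 ]
 [ 0.0012  0.7089 -0.7053]]
tool 0 (np.float64(318.605244621979), np.float64(224.32748226212192)) (np.float64(279.86311698938346), np.float64(177.69099142012772)) [(np.float64(318.5912041386742), np.float64(203.02872700613915)), (np.float64(318.6187487718418), np.float64(244.81264481844306))]
tool 0.02 (np.float64(318.59282359365085), np.float64(234.64148565301772)) (np.float64(275.4429042357873), np.float64(177.2694461294564)) [(np.float64(318.5771052470376), np.float64(211.4344749371936)), (np.float64(318.60788388477334), np.float64(256.87692466340866))]
tool 0.05 (np.float64(318.5688385824822), np.float64(254.55783074049018)) (np.float64(268.65825346282406), np.float64(176.62240994780086)) [(np.float64(318.5497240467155), np.float64(227.75912469613797)), (np.float64(318.58701829216255), np.float64(280.04590440553596))]
tool 0.08 (np.float64(318.5348607703762), np.float64(282.77186101391067)) (np.float64(261.68140976483204), np.float64(175.95704477906654)) [(np.float64(318.51057879368756), np.float64(251.09749328077402)), (np.float64(318.5577150894734), np.float64(312.58393589810044))]
grip (np.float64(191.7954671181539), np.float64(234.60502302393337))
scene (np.float64(289.47171347580866), np.float64(232.76487112168076)) (np.float64(289.9944792883776), np.float64(253.01589342300932))
```

View pics/s3.png

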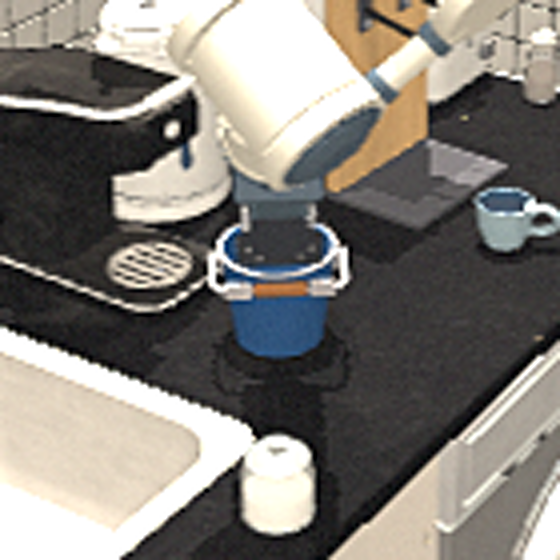

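The scene crop shows the handle still level in front at (285,290), with the gripper leaning over it. I'll check where the fingertip really is by comparing saved wrist pictures, since gripper pixels stay the same between them.

```bash
python3 - <<'E'
from h import *
a=cv2.imread("pics/w1.png")[60:340,180:520].astype(int); b=cv2.imread("pics/w2.png")[:,:340].astype(int); c=cv2.imread("pics/w3.png")[:,:340].astype(int)
d=np.maximum(abs(a-b).max(2),abs(a-c).max(2))
m=(cv2.blur(d.astype(np.float32),(3,3))<14)
for r in range(130,200,3): print(r+60,"".join(".#"[int(v)] for v in m[r,100:180:1]), c[r,138],b[r,138],a[r,138])
E
```

```text
190 ................................................................................ [123  78  44] [120  81  50] [98 70 42]
193 ................................................................................ [117  78  46] [123  79  37] [75 58 51]
196 ................................................................................ [120  75  43] [130  85  49] [39 37 40]
199 ................................................................................ [124  81  49] [128  86  56] [30 37 37]
202 ................................................................................ [124  84  44] [116  70  33] [44 42 40]
205 ................................................................................ [118  79  43] [124  75  43] [40 40 36]
208 ................................................................................ [123  79  49] [124  81  40] [44 43 46]
211 ................................................................................ [120  74  44] [120  78  42] [53 46 49]
214 ................................................................................ [127  84  53] [125  81 
[... 1094 characters left out ...]
..###......###...###.###..####.............#########.#######...#.........#..# [81 79 88] [61 56 58] [50 44 44]
247 ....###.....#......#.###.....#.##...#.........####.#.############.......##.##### [58 56 61] [51 50 49] [40 37 39]
250 ...................####.....#######......#...######....#.###....########.......# [42 49 42] [29 32 25] [46 47 47]
253 #..#.......###.######...#..######.........##.#########.##...##..###...#######.## [33 25 30] [46 49 43] [39 33 40]
256 ...###...###...............##...#.##......##.#.######..###..##############...### [43 39 40] [40 39 37] [33 23 26]
259 ##................########...#####..#######...###########...#####..###......#... [44 46 46] [39 39 33] [35 32 37]
```

```bash
python3 - <<'E'
from h import *
s=sensors.observe(); p=np.array(s["tool_pos"]); w,x,y,z=s["eef_rot"]; A=R.from_quat([x,y,z,w]).as_matrix()
out=[]
for n,(x0,y0,sc) in {"scene":(265,205,8),"top":(245,150,8)}.items():
    C=cam(n); b=cv2.resize(np.clip(C[0][y0:y0+60,x0:x0+50]*1.8,0,255).astype(np.uint8),None,fx=sc,fy=sc,interpolation=cv2.INTER_CUBIC)
    for k,col in ((0,(255,0,0)),(.035,(255,255,0)),(.079,(0,255,0))):
        u,v=proj(C,p-k*A[:,2]); cv2.circle(b,(int((u-x0+.5)*sc),int((v-y0+.5)*sc)),4,col,-1)
    out.append(b)
save("m.png",np.hstack(out))
E
```

```text
(no output)
```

View pics/m.png

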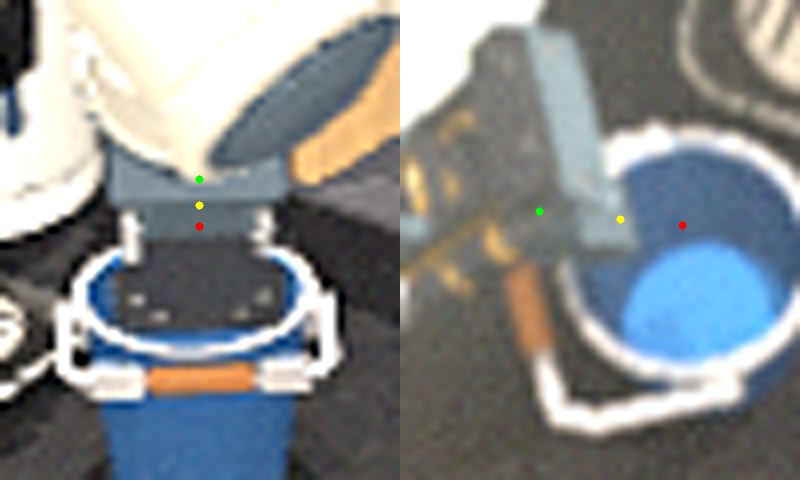

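The top view shows the visible gripper ending at the yellow mark, about 35 mm behind the reported TCP (red). The open fingers in wrist0 gave the same 35 mm. So the real fingertip is about 34 mm short of tool_pos, which explains the slips. I'll go deeper and watch the force.

drive_tool(commands=[[0, 0, 0, 0, 0, -30, 1], [0, 0, 0, 0, 0, -30, 1], [0, 0, 0, 0, -36, 0, 1], [0, 0, 0, 0, -36, 0, 1], [0, 0, 0, 0, -36, 0, 1], [0, 0, 0, 0, 0, 26, 1], [0, 0, 0, 0, 0, 26, 1], [0, 0, 0, 0, 0, 26, 1], [0, 0, 0, 0, 0, 0, 1]])

```text
t: 11.55
tool_pos: [0.4776, 0.2656, 0.0476]
eef_rot: [0.365, 0.876, 0.291, 0.121]
wrist_force: [0.2, 0.3, -0.8]
opening: 0.0001
grasp_force: 0.0
```

drive_tool(commands=[[0, 0, 0, 0, 0, 6, 1], [0, 0, 0, 0, 0, 6, 1], [0, 0, 0, 0, 0, 6, 1], [0, 0, 0, 0, 0, 0, 1]])

```text
t: 12.05
tool_pos: [0.4854, 0.2564, 0.0356]
eef_rot: [0.364, 0.876, 0.291, 0.122]
wrist_force: [0.3, 0.3, 0.1]
opening: 0.0004
grasp_force: 0.0
```

```bash
python3 - <<'E'
from h import *
F=frame(YAW,np.radians(45)); n,d=F[:,1],F[:,2]
s=sensors.observe(); p=np.array(s["tool_pos"]);print(p,s["wrist_force"])
print(F.T@(p-np.array([.472,.275,.093])))
C=cam("wrist"); m=cv2.inRange(cv2.cvtColor(C[0],cv2.COLOR_RGB2HSV),(3,110,60),(16,255,255)); m[:100]=0;m[262:]=0; m[:,:200]=0;m[:,440:]=0
ys,xs=np.nonzero(m); print("grip px",len(xs),np.median(xs) if len(xs) else 0, xs.min(),xs.max(),ys.min(),ys.max(),"pred",proj(C,np.array([.472,.275,.093])))
# body end ends
S=cam("scene")
for k in (.079,.113): print(k,proj(S,np.array([.5159,.2156,.1378])-k*d-.089*n))
for ph in np.linspace(1.5,0.1,16):
    q=gripat(ph)+(.034+.02)*d-.015*n; print(np.round(F.T@(q-p)*1e3,0),end=" "); p=q
E
```

```text
[0.48544299 0.256418   0.03559255] [0.30634257 0.29554758 0.0867684 ]
[-0.00024676 -0.02437679  0.0568096 ]
grip px 505 370.0 357 384 217 238 pred (np.float64(364.249640292928), np.float64(259.3012955339457))
0.079 (np.float64(289.9258102697081), np.float64(250.56050896948733))
0.113 (np.float64(289.85673129773795), np.float64(248.24232315044407))
[-1. 10. -3.] [-0.  5. -4.] [ 0.  6. -4.] [-0.  6. -3.] [ 0.  6. -3.] [ 0.  7. -2.] [-0.  7. -1.] [ 0.  7. -1.] [-0.  7. -0.] [0. 7. 1.] [0. 7. 1.] [0. 7. 2.] [-0.  7.  2.] [0. 6. 3.] [-0.  6.  4.] [-0.  6.  4.]
```

drive_tool(commands=[[0, 0, 0, 0, 10, -4, 1], [0, 0, 0, 0, 5, -4, 1], [0, 0, 0, 0, 6, -4, 1], [0, 0, 0, 0, 6, -3, 1], [0, 0, 0, 0, 6, -3, 1], [0, 0, 0, 0, 7, -2, 1], [0, 0, 0, 0, 7, -1, 1], [0, 0, 0, 0, 7, -1, 1]])

```text
t: 13.15
tool_pos: [0.4991, 0.2384, 0.0899]
eef_rot: [0.364, 0.876, 0.291, 0.122]
wrist_force: [0.5, 0.9, -0.4]
opening: 0.0007
grasp_force: 0.2
```

```bash
cat >> h.py <<'E'
def orange(C,box=(150,60,500,262)):
    m=cv2.inRange(cv2.cvtColor(C[0],cv2.COLOR_RGB2HSV),(3,120,60),(15,255,255)); k=np.zeros_like(m); x0,y0,x1,y1=box; k[y0:y1,x0:x1]=m[y0:y1,x0:x1]
    N,L,st,ce=cv2.connectedComponentsWithStats(k)
    return sorted([(int(st[i][4]),st[i][:4].tolist(),np.round(ce[i],1).tolist()) for i in range(1,N)],reverse=True)[:3]
E
python3 - <<'E'
from h import *
print(sensors.observe()["wrist_force"])
C=cam("wrist"); print(orange(C)); print([ (a,np.round(proj(C,gripat(a)))) for a in (1.5,.75,.5,0)])
T=cam("top"); print(orange(T,(250,160,295,200))); print([(a,np.round(proj(T,gripat(a)))) for a in (1.5,.75,0)])
E
```

```text
[ 0.46088809  0.90234465 -0.37284463]
[(554, [340, 214, 26, 25], [353.0, 226.6]), (4, [480, 251, 2, 3], [480.2, 252.0]), (3, [466, 251, 3, 3], [467.0, 252.0])]
[(1.5, array([271., 244.])), (0.75, array([359., 258.])), (0.5, array([391., 255.])), (0, array([435., 242.]))]
[(20, [265, 178, 3, 10], [265.7, 183.3]), (3, [264, 175, 2, 2], [264.3, 175.3])]
[(1.5, array([261., 187.])), (0.75, array([266., 181.])), (0, array([280., 175.]))]
```

The handle is rising, now at about 0.8 rad. I'll continue to upright.

drive_tool(commands=[[0, 0, 0, 0, 7, 0, 1], [0, 0, 0, 0, 7, 1, 1], [0, 0, 0, 0, 7, 1, 1], [0, 0, 0, 0, 7, 2, 1], [0, 0, 0, 0, 7, 2, 1], [0, 0, 0, 0, 6, 3, 1], [0, 0, 0, 0, 0, 0, 1]])

```text
t: 14.12
tool_pos: [0.5202, 0.2099, 0.1124]
eef_rot: [0.364, 0.876, 0.291, 0.122]
wrist_force: [-0.4, 0.5, 0.5]
opening: 0.0005
grasp_force: 0.0
```

```bash
python3 - <<'E'
from h import *
print(sensors.observe()["wrist_force"])
C=cam("wrist"); print(orange(C)); print([ (a,np.round(proj(C,gripat(a)))) for a in (.5,.3,.2,.1,0,-.1)])
T=cam("top"); print(orange(T,(250,160,295,200))); print([(a,np.round(proj(T,gripat(a)),1)) for a in (.4,.2,0)])
E
```

```text
[-0.38077513  0.50616977  0.53664791]
[(629, [341, 211, 26, 28], [353.3, 225.2]), (4, [464, 247, 4, 2], [465.5, 247.5]), (3, [442, 237, 3, 2], [443.0, 237.3])]
[(0.5, array([319., 263.])), (0.3, array([344., 258.])), (0.2, array([355., 255.])), (0.1, array([364., 252.])), (0, array([372., 248.])), (-0.1, array([379., 245.]))]
[(29, [274, 170, 4, 13], [275.3, 176.9])]
[(0.4, array([271.6, 177.9])), (0.2, array([275.6, 176.4])), (0, array([279.8, 175.2]))]
```

drive_tool(commands=[[0, 0, 0, 0, 6, 4, 1], [0, 0, 0, 0, 6, 5, 1], [0, 0, 0, 0, 0, 0, 1]])

```text
t: 14.6
tool_pos: [0.5291, 0.1979, 0.1145]
eef_rot: [0.364, 0.876, 0.291, 0.122]
wrist_force: [0.3, -0.7, 0.9]
opening: 0.0004
grasp_force: 0.0
```

```bash
python3 - <<'E'
from h import *
np.set_printoptions(precision=4,suppress=True)
print(sensors.observe()["wrist_force"],sensors.observe()["tool_pos"])
C=cam("wrist"); print(orange(C)); print([ (a,np.round(proj(C,gripat(a)))) for a in (.2,.1,0,-.1)])
T=cam("top"); o=orange(T,(250,160,295,200)); print(o); print([(a,np.round(proj(T,gripat(a)),1)) for a in (.2,.1,0)])
hsv=cv2.cvtColor(T[0],cv2.COLOR_RGB2HSV); m=cv2.inRange(hsv,(100,120,60),(118,255,255)); m[:160]=0;m[205:]=0;m[:,:265]=0;m[:,305:]=0
x=cv2.boundingRect(m);print("blue",x)
E
```

```text
[ 0.2816 -0.6536  0.9154] [0.5291 0.1979 0.1145]
[(656, [340, 210, 27, 29], [353.0, 224.8]), (4, [425, 238, 4, 3], [426.5, 239.2]), (3, [392, 209, 3, 3], [393.0, 210.0])]
[(0.2, array([334., 263.])), (0.1, array([345., 259.])), (0, array([354., 255.])), (-0.1, array([361., 251.]))]
[(27, [278, 169, 4, 13], [279.6, 175.8])]
[(0.2, array([275.6, 176.4])), (0.1, array([277.7, 175.8])), (0, array([279.8, 175.2]))]
blue (273, 169, 22, 26)
```

The handle is upright, at about 0.01 rad. I'll back off, open partly, straddle the grip and close.

drive_tool(commands=[[0, 0, 0, 0, -5, 0, 1], [0, 0, 0, 0, 0, -25, 1], [0, 0, 0, 0, 0, -25, 1], [0, 0, 0, 0, 0, -25, 0.1], [0, 0, 0, 0, 0, 0, 0.1], [0, 0, 0, 0, 12, 0, 0.1], [0, 0, 0, 0, 13, 0, 0.1], [0, 0, 0, 0, 0, 0, 0.1]])

```text
t: 15.7
tool_pos: [0.5061, 0.2286, 0.1821]
eef_rot: [0.364, 0.876, 0.29, 0.122]
wrist_force: [-0.2, 0.1, -0.7]
opening: 0.041
grasp_force: 0.0
```

```bash
python3 - <<'E'
from h import *
np.set_printoptions(precision=4,suppress=True)
F=frame(YAW,np.radians(45)); s=sensors.observe()
p=np.array(s["tool_pos"]); print(p,s["opening"],"rel grip x,n,d",F.T@(p-gripat(0)))
C=cam("wrist"); print(orange(C)); print([ (a,np.round(proj(C,gripat(a)))) for a in (.1,0,-.1)])
T=cam("top"); o=orange(T,(250,160,295,200)); print(o)
E
```

```text
[0.5061 0.2286 0.1821] 0.040985189960138384 rel grip x,n,d [ 0.0007  0.001  -0.026 ]
[(1017, [308, 182, 18, 63], [316.3, 213.4]), (3, [471, 217, 2, 3], [471.3, 218.0]), (3, [463, 226, 3, 2], [464.0, 226.7])]
[(0.1, array([310., 216.])), (0, array([317., 214.])), (-0.1, array([324., 212.]))]
[(46, [276, 169, 6, 12], [278.7, 174.3])]
```

drive_tool(commands=[[0, 0, 0, 0, 0, 22, 0.1], [0, 0, 0, 0, 0, 22, 0.1], [0, 0, 0, 0, 0, 20, 0.1], [0, 0, 0, 0, 0, 14, 0.1], [0, 0, 0, 0, 0, 0, 0.4], [0, 0, 0, 0, 0, 0, 0.7], [0, 0, 0, 0, 0, 0, 1], [0, 0, 0, 0, 0, 0, 1], [0, 0, 0, 0, 0, 0, 1]])

```text
t: 16.92
tool_pos: [0.5388, 0.1858, 0.1269]
eef_rot: [0.364, 0.876, 0.291, 0.122]
wrist_force: [-1.2, 1.4, 3.5]
opening: 0.0131
grasp_force: 30.0
```

```bash
python3 - <<'E'
from h import *
s=sensors.observe(); print(s["q"],s["opening"],s["grasp_force"],s["wrist_force"],s["tool_pos"])
C=cam("wrist"); print(orange(C),np.round(proj(C,gripat(0))))
E
```

```text
[ 0.71544761  0.61253666  1.69729225 -0.90558888  1.117504    2.18260424] 0.013141921407750352 29.9869966506958 [-1.17606808  1.39658258  3.46608637] [0.53876873 0.18576782 0.12690054]
[(1180, [307, 211, 26, 51], [319.4, 237.1]), (1, [499, 240, 1, 1], [499.0, 240.0]), (1, [488, 245, 1, 1], [488.0, 245.0])] [319. 258.]
```

drive_tool(commands=[[0, 0, 0, 0, 4, -4, 1], [0, 0, 0, 0, 7, -7, 1], [0, 0, 0, 0, 7, -7, 1], [0, 0, 0, 0, 11, -11, 1], [0, 0, 0, 0, 14, -14, 1], [0, 0, 0, 0, 14, -14, 1], [0, 0, 0, 0, 14, -14, 1], [0, 0, 0, 0, 12, -12, 1], [0, 0, 0, 0, 7, -7, 1], [0, 0, 0, 0, 0, 0, 1]])

```text
t: 18.23
tool_pos: [0.5384, 0.1858, 0.2543]
eef_rot: [0.364, 0.876, 0.291, 0.122]
wrist_force: [0.0, -0.4, -5.3]
opening: 0.0135
grasp_force: 30.0
```

```bash
cat >> h.py <<'E'
SEAT=np.array([.539,-.1135,.208]); SY=np.radians(-2.2)
GD=.0535  # grip lies this far behind tool_pos along tool z
def hang(dx,dz,lean=45,dy=0):
    Q=frame(SY,np.radians(lean)); ex=np.array([np.cos(SY),np.sin(SY),0]); ey=np.array([-ex[1],ex[0],0])
    return SEAT+dx*ex+dy*ey+np.array([0,0,dz])+GD*Q[:,2],Q
E
python3 - <<'E'
from h import *
s=sensors.observe(); print(s["wrist_force"],s["grasp_force"],s["opening"],s["tool_pos"])
C=cam("wrist"); print(orange(C))
p,Q=hang(-.07,.09); plan([(p,Q,26)],1)
E
```

```text
[ 0.024643   -0.40886869 -5.2693175 ] 29.990607798099518 0.013452977781273282 [0.53842519 0.18581538 0.25429377]
[(1200, [307, 210, 26, 52], [319.5, 236.8]), (3, [354, 220, 3, 1], [355.0, 220.0]), (2, [436, 248, 1, 2], [436.0, 248.5])]
ang 51 dist 300 mm
[0.0, 0.024, -0.024, -7.8, 6.1, 5.8, 1],[0.0, 0.024, -0.024, -8.1, 6.0, 5.6, 1],[0.0, 0.024, -0.024, -8.4, 5.8, 5.4, 1],[0.0, 0.024, -0.024, -8.7, 5.5, 5.2, 1],[0.0, 0.024, -0.024, -8.9, 5.3, 5.0, 1],[0.0, 0.024, -0.024, -9.2, 5.1, 4.8, 1],[0.0, 0.024, -0.024, -9.4, 4.9, 4.5, 1],[0.0, 0.024, -0.024, -9.6, 4.7, 4.3, 1],[0.0, 0.024, -0.024, -9.8, 4.4, 4.1, 1],[0.0, 0.024, -0.024, -10.0, 4.2, 3.8, 1],
[0.0, 0.024, -0.024, -10.2, 3.9, 3.6, 1],[0.0, 0.024, -0.024, -10.4, 3.7, 3.3, 1],[0.0, 0.024, -0.024, -10.6, 3.4, 3.1, 1],[0.0, 0.024, -0.024, -10.7, 3.2, 2.8, 1],[0.0, 0.024, -0.024, -10.8, 2.9, 2.6, 1],[0.0, 0.024, -0.024, -11.0, 2.7, 2.3, 1],[0.0, 0.024, -0.024, -11.1, 2.4, 2.0, 1],[0.0, 0.024, -0.024, -11.2, 2.1, 1.8, 1],[0.0, 0.024, -0.024, -11.3, 1.9, 1.5, 1],[0.0, 0.024, -0.024, -11.3, 1.6, 1.2, 1],
[0.0, 0.024, -0.024, -11.4, 1.3, 1.0, 1],[0.0, 0.024, -0.024, -11.5, 1.0, 0.7, 1],[0.0, 0.024, -0.024, -11.5, 0.8, 0.4, 1],[0.0, 0.024, -0.024, -11.5, 0.5, 0.1, 1],[0.0, 0.024, -0.024, -11.5, 0.2, -0.2, 1],[0.0, 0.024, -0.024, -11.5, -0.1, -0.4, 1],
[ 0.50685392 -0.11226507  0.26016979]
```

drive_tool(commands=[[0, 0.012, -0.012, -4, 3, 3, 1], [0, 0.024, -0.024, -8, 6, 6, 1], [0, 0.024, -0.024, -8, 6, 5, 1], [0, 0.024, -0.024, -9, 6, 5, 1], [0, 0.024, -0.024, -9, 5, 5, 1], [0, 0.024, -0.024, -9, 5, 5, 1], [0, 0.024, -0.024, -9, 5, 5, 1], [0, 0.024, -0.024, -10, 5, 4, 1], [0, 0.024, -0.024, -10, 4, 4, 1], [0, 0.024, -0.024, -10, 4, 4, 1]])

```text
t: 19.52
tool_pos: [0.5242, 0.076, 0.2553]
eef_rot: [0.34, 0.818, 0.429, 0.178]
wrist_force: [-0.3, -0.3, -5.5]
opening: 0.0134
grasp_force: 30.0
```

drive_tool(commands=[[0, 0.024, -0.024, -10, 4, 4, 1], [0, 0.024, -0.024, -10, 4, 3, 1], [0, 0.024, -0.024, -11, 3, 3, 1], [0, 0.024, -0.024, -11, 3, 3, 1], [0, 0.024, -0.024, -11, 3, 3, 1], [0, 0.024, -0.024, -11, 3, 2, 1], [0, 0.024, -0.024, -11, 2, 2, 1], [0, 0.024, -0.024, -11, 2, 2, 1], [0, 0.024, -0.024, -11, 2, 1, 1], [0, 0.024, -0.024, -11, 2, 1, 1]])

```text
t: 20.78
tool_pos: [0.5091, -0.0357, 0.2574]
eef_rot: [0.305, 0.735, 0.56, 0.231]
wrist_force: [-0.5, 1.0, -5.4]
opening: 0.0132
grasp_force: 30.0
```

```bash
python3 - <<'E'
from h import *
s=sensors.observe(); print(s["q"],s["wrist_force"],s["grasp_force"],s["opening"],s["tool_pos"])
p,Q=hang(-.07,.06); plan([(p,Q,8)],1)
E
```

```text
[-0.0908782   0.004704    2.20181138 -0.68095316  0.20287599  0.79660161] [-0.49210195  0.95778154 -5.3632405 ] 29.99143749475479 0.013176339169758097 [ 0.5090813  -0.03566644  0.25741215]
ang 13 dist 81 mm
[-0.0, 0.021, -0.02, -9.3, -0.8, 4.0, 1],[-0.0, 0.021, -0.02, -9.4, -1.0, 3.8, 1],[-0.0, 0.021, -0.02, -9.4, -1.2, 3.6, 1],[-0.0, 0.021, -0.02, -9.5, -1.4, 3.5, 1],[-0.0, 0.021, -0.02, -9.5, -1.6, 3.3, 1],[-0.0, 0.021, -0.02, -9.5, -1.8, 3.1, 1],[-0.0, 0.021, -0.02, -9.6, -2.0, 2.9, 1],[-0.0, 0.021, -0.02, -9.6, -2.2, 2.7, 1],
[ 0.50685392 -0.11226507  0.23016979]
```

Joint 5 is near its lower limit, so I'll reduce the lean to 36°, which still clears the shelf.

```bash
python3 - <<'E'
from h import *
p,Q=hang(-.07,.07,36); plan([(p,Q,12)],1)
E
```

```text
ang 16 dist 80 mm
[0.013, 0.013, -0.015, -6.3, -0.6, 2.1, 1],[0.013, 0.013, -0.015, -6.3, -0.7, 2.0, 1],[0.013, 0.013, -0.015, -6.4, -0.8, 1.9, 1],[0.013, 0.013, -0.015, -6.4, -0.8, 1.8, 1],[0.013, 0.013, -0.015, -6.4, -0.9, 1.8, 1],[0.013, 0.013, -0.015, -6.4, -1.0, 1.7, 1],[0.013, 0.013, -0.015, -6.4, -1.0, 1.6, 1],[0.013, 0.013, -0.015, -6.4, -1.1, 1.6, 1],[0.013, 0.013, -0.015, -6.4, -1.2, 1.5, 1],[0.013, 0.013, -0.015, -6.4, -1.3, 1.4, 1],
[0.013, 0.013, -0.015, -6.4, -1.3, 1.4, 1],[0.013, 0.013, -0.015, -6.4, -1.4, 1.3, 1],
[ 0.50047493 -0.11202002  0.23471759]
```

drive_tool(commands=[[0.026, 0.013, -0.015, -6, -1, 2, 1], [0.026, 0.013, -0.015, -6, -1, 2, 1], [0.026, 0.013, -0.015, -6, -1, 2, 1], [0.026, 0.013, -0.015, -6, -1, 2, 1], [0.026, 0.013, -0.015, -6, -1, 2, 1], [0.026, 0.013, -0.015, -6, -1, 2, 1]])

```text
t: 21.52
tool_pos: [0.504, -0.0696, 0.2446]
eef_rot: [0.238, 0.723, 0.616, 0.201]
wrist_force: [-0.9, -0.1, -6.5]
opening: 0.0135
grasp_force: 30.0
```

drive_tool(commands=[[0, 0.013, -0.015, -6, -1, 2, 1], [0, 0.013, -0.015, -7, -1, 2, 1], [0, 0.013, -0.015, -7, -1, 1, 1], [0, 0.013, -0.015, -7, -1, 1, 1], [0, 0.013, -0.015, -7, -1, 1, 1], [0, 0.013, -0.015, -7, -1, 1, 1], [0, 0, 0, 0, 0, 0, 1]])

```text
t: 22.4
tool_pos: [0.4997, -0.1107, 0.2347]
eef_rot: [0.224, 0.687, 0.656, 0.219]
wrist_force: [0.3, 0.6, -5.2]
opening: 0.0133
grasp_force: 30.0
```

```bash
python3 - <<'E'
from h import *
s=sensors.observe(); print(s["q"],s["wrist_force"],s["opening"],s["tool_pos"])
p,Q=hang(-.07,.07,36); plan([(p,Q,2)],1,)
w,x,y,z=s["eef_rot"]; A=R.from_quat([x,y,z,w]).as_matrix(); g=s["tool_pos"]-GD*A[:,2]; print("grip est",g,g-SEAT)
C=cam("wrist"); T=cam("top"); S=cam("scene")
print(orange(C), orange(T,(310,140,400,240)), np.round(proj(T,g),1),np.round(proj(S,g),1))
save("t5.png",np.hstack([cv2.resize(np.clip(X[0][y0:y0+100,x0:x0+80]*1.6,0,255).astype(np.uint8),None,fx=5,fy=5,interpolation=cv2.INTER_CUBIC) for X,x0,y0 in ((T,335,125),(S,285,140))]))
E
```

```text
[-0.57035092  0.0418447   2.10376605  0.6518931   0.523726   -1.01787737] [ 0.27058644  0.62319414 -5.17605271] 0.013344772359818676 [ 0.4997424  -0.11073837  0.23468069]
ang 1 dist 1 mm
[0.004, -0.001, -0.004, -0.6, 0.3, 0.2, 1],[0.004, -0.001, -0.004, -0.6, 0.3, 0.2, 1],
[ 0.50047493 -0.11202002  0.23471759]
grip est [ 0.46798247 -0.10965075  0.2777199 ] [-0.07101753  0.00384925  0.0697199 ]
[(1180, [307, 211, 26, 51], [319.4, 237.0]), (1, [424, 243, 1, 1], [424.0, 243.0]), (1, [380, 152, 1, 1], [380.0, 152.0])] [] [367.9 211.6] [344.5 173.5]
```

View pics/t5.png

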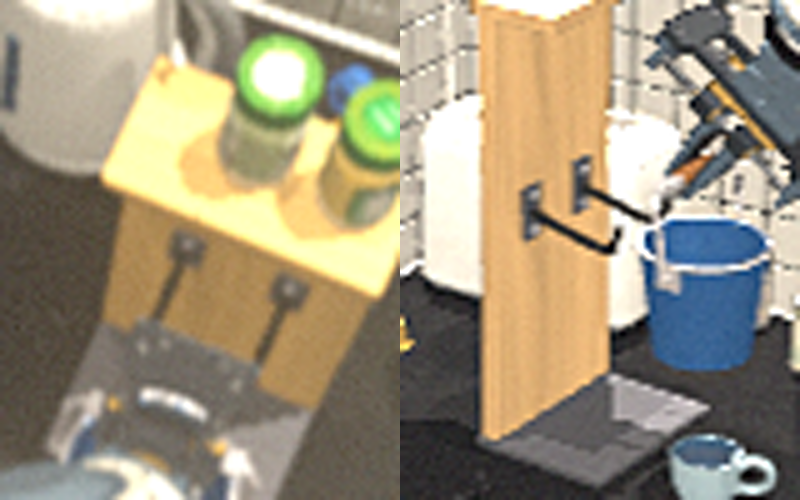

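Top crop: the hooks run to tips at about (155,318) and (262,362), and the gripper is in front of them. Scene crop: the near hook's tip is at (615,235), and the pail hangs level with its grip at (690,170). The bases of the hooks are at (530,210) and (583,183). I'll cross-check the hook tips across both views.

```bash
python3 - <<'E'
from h import *
import pickle
np.set_printoptions(precision=4,suppress=True)
D=pickle.load(open("D.pkl","rb")); T=D["top"]; S=D["scene"]
ex=np.array([np.cos(SY),np.sin(SY),0]); ey=np.array([-ex[1],ex[0],0]); tip=SEAT-.018*ex+[0,0,.018]
sc=lambda u,v:(285+(u-400)/5-.4,140+v/5-.4); tc=lambda u,v:(335+u/5-.4,125+v/5-.4)
for k,sg in (("near",1),("far",-1)):
    P=tip+sg*.036*ey; print(k,"tip pred scene crop",[(a-b+.4)*5+c for a,b,c in zip(proj(S,P),(285,140),(400,0))],"top crop",[(a-b+.4)*5 for a,b in zip(proj(T,P),(335,125))])
    P=SEAT+.075*ex+sg*.036*ey; P[2]=.215;print(k,"root pred scene crop",[(a-b+.4)*5+c for a,b,c in zip(proj(S,P),(285,140),(400,0))],"top crop",[(a-b+.4)*5 for a,b in zip(proj(T,P),(335,125))])
print("tri tip near",tri(S,sc(615,232),T,(362.5,196.7)))
print("tri root near",tri(S,sc(530,210),T,tc(187,247)),"far",tri(S,sc(583,183),T,tc(290,290)))
# yaw of tool from wrist force/rot and grip orientation
s=sensors.observe(); w,x,y,z=s["eef_rot"]; A=R.from_quat([x,y,z,w]).as_matrix(); print(A)
E
```

```text
near tip pred scene crop [np.float64(621.9133470415916), np.float64(226.00919860967676)] top crop [np.float64(139.60777011608837), np.float64(364.0577096882895)]
near root pred scene crop [np.float64(531.5372496163329), np.float64(212.2606789574628)] top crop [np.float64(192.03505259334617), np.float64(245.59035122882972)]
far tip pred scene crop [np.float64(669.1375827149433), np.float64(198.0880161476402)] top crop [np.float64(244.87927888366795), np.float64(407.24845457176457)]
far root pred scene crop [np.float64(579.826808826249), np.float64(185.3212631023605)] top crop [np.float64(295.0617824515417), np.float64(286.96895739040013)]
tri tip near (array([ 0.5275, -0.0754,  0.2196]), np.float64(0.0013756928812282548))
tri root near (array([ 0.6133, -0.0773,  0.2182]), np.float64(0.0027141542124368453)) far (array([ 0.6077, -0.1499,  0.2192]), np.float64(8.833835948691877e-06))
[[ 0.0429  0.803   0.5944]
 [ 0.9991 -0.0388 -0.0197]
 [ 0.0073  0.5947 -0.8039]]
```

```bash
sed -i 's/^SEAT=.*/SEAT=np.array([.538,-.1135,.208]); SY=np.radians(-2.4)/' h.py; python3 - <<'E'
from h import *
a,Q=hang(-.07,.046,36); b,_=hang(0,.046,36); c,_=hang(0,.006,36)
plan([(a,Q,3),(b,Q,8),(c,Q,6)],1)
E
```

```text
ang 1 dist 25 mm
[0.003, -0.002, -0.002, -0.7, -5.0, 6.4, 1],[0.003, -0.002, -0.002, -0.7, -5.0, 6.4, 1],[0.003, -0.002, -0.002, -0.7, -5.0, 6.5, 1],
ang 0 dist 70 mm
[0.0, 0.0, 0.0, -0.0, 7.1, 5.1, 1],[0.0, 0.0, 0.0, -0.0, 7.1, 5.1, 1],[0.0, 0.0, 0.0, -0.0, 7.1, 5.1, 1],[0.0, 0.0, 0.0, -0.0, 7.1, 5.1, 1],[0.0, 0.0, 0.0, -0.0, 7.1, 5.1, 1],[0.0, 0.0, 0.0, -0.0, 7.1, 5.1, 1],[0.0, 0.0, 0.0, -0.0, 7.1, 5.1, 1],[0.0, 0.0, 0.0, -0.0, 7.1, 5.1, 1],
ang 0 dist 40 mm
[0.0, 0.0, 0.0, -0.0, -3.9, 5.4, 1],[0.0, 0.0, 0.0, -0.0, -3.9, 5.4, 1],[0.0, 0.0, 0.0, -0.0, -3.9, 5.4, 1],[0.0, 0.0, 0.0, -0.0, -3.9, 5.4, 1],[0.0, 0.0, 0.0, -0.0, -3.9, 5.4, 1],[0.0, 0.0, 0.0, -0.0, -3.9, 5.4, 1],
[ 0.56941893 -0.11481684  0.17071759]
```

drive_tool(commands=[[0.003, -0.002, -0.002, -1, -5, 6, 1], [0.003, -0.002, -0.002, -1, -5, 6, 1], [0.003, -0.002, -0.002, 0, -5, 7, 1], [0, 0, 0, 0, 4, 3, 1], [0, 0, 0, 0, 8, 6, 1], [0, 0, 0, 0, 8, 6, 1], [0, 0, 0, 0, 8, 6, 1], [0, 0, 0, 0, 8, 6, 1], [0, 0, 0, 0, 0, 0, 1]])

```text
t: 23.68
tool_pos: [0.5457, -0.114, 0.2108]
eef_rot: [0.224, 0.686, 0.659, 0.214]
wrist_force: [0.5, 0.1, -4.9]
opening: 0.0133
grasp_force: 30.0
```

drive_tool(commands=[[0, 0, 0, 0, 8, 5, 1], [0, 0, 0, 0, 7, 5, 1], [0, 0, 0, 0, 6, 4, 1], [0, 0, 0, 0, 0, 0, 1], [0, 0, 0, 0, 0, 0, 1]])

```text
t: 24.3
tool_pos: [0.5698, -0.1148, 0.2116]
eef_rot: [0.223, 0.686, 0.659, 0.214]
wrist_force: [0.0, -0.0, -4.9]
opening: 0.0131
grasp_force: 30.0
```

```bash
python3 - <<'E'
from h import *
np.set_printoptions(precision=4,suppress=True)
s=sensors.observe(); w,x,y,z=s["eef_rot"]; A=R.from_quat([x,y,z,w]).as_matrix(); g=s["tool_pos"]-GD*A[:,2]; print("grip-seat",g-SEAT,s["wrist_force"],s["q"])
print(orange(cam("wrist")))
c,Q=hang(0,.006,36); plan([(c,Q,6)],1)
E
```

```text
grip-seat [ 0.0004 -0.      0.0469] [ 0.022  -0.03   -4.9054] [-0.4641  0.1856  2.0064  0.6082  0.4346 -0.913 ]
[(1188, [307, 211, 26, 51], [319.4, 236.9]), (1, [434, 255, 1, 1], [434.0, 255.0]), (1, [387, 154, 1, 1], [387.0, 154.0])]
ang 0 dist 41 mm
[0.0, 0.0, 0.0, 0.0, -4.1, 5.5, 1],[0.0, 0.0, 0.0, 0.0, -4.1, 5.5, 1],[0.0, 0.0, 0.0, 0.0, -4.1, 5.5, 1],[0.0, 0.0, 0.0, 0.0, -4.1, 5.5, 1],[0.0, 0.0, 0.0, 0.0, -4.1, 5.5, 1],[0.0, 0.0, 0.0, 0.0, -4.1, 5.5, 1],
[ 0.5694 -0.1148  0.1707]
```

Now I'll lower slowly and watch the load.

drive_tool(commands=[[0, 0, 0, 0, -4, 5.5, 1], [0, 0, 0, 0, -4, 5.5, 1], [0, 0, 0, 0, -4, 5.5, 1], [0, 0, 0, 0, -4, 5.5, 1], [0, 0, 0, 0, -3, 4, 1], [0, 0, 0, 0, 0, 0, 1]])

```text
t: 25.1
tool_pos: [0.5697, -0.115, 0.1789]
eef_rot: [0.223, 0.686, 0.659, 0.214]
wrist_force: [0.4, 0.4, -5.3]
opening: 0.0131
grasp_force: 30.0
```

drive_tool(commands=[[0, 0, 0, 0, -2, 2.7, 1], [0, 0, 0, 0, -1.2, 1.6, 1], [0, 0, 0, 0, 0, 0, 1]])

```text
t: 25.48
tool_pos: [0.5699, -0.115, 0.1741]
eef_rot: [0.223, 0.686, 0.659, 0.214]
wrist_force: [0.5, 0.2, -5.3]
opening: 0.0133
grasp_force: 30.0
```

```bash
cat > st.py <<'E'
from h import *
np.set_printoptions(precision=4,suppress=True)
s=sensors.observe(); w,x,y,z=s["eef_rot"]; A=R.from_quat([x,y,z,w]).as_matrix(); g=s["tool_pos"]-GD*A[:,2]; print("grip-seat",g-SEAT,s["wrist_force"],s["ft_torque"])
C=cam("wrist");print(orange(C))
S=cam("scene"); hsv=cv2.cvtColor(S[0],cv2.COLOR_RGB2HSV); m=cv2.inRange(hsv,(100,150,50),(118,255,255)); m[:165]=0;m[230:]=0;m[:,:315]=0;m[:,365:]=0
N,L,stt,ce=cv2.connectedComponentsWithStats(m); i=1+np.argmax(stt[1:,4]); print("pail blob",stt[i],ce[i])
print("expect underside/rim hung",proj(S,SEAT-[0,0,.163]),proj(S,SEAT-[0,0,.063]), "grip",proj(S,SEAT),orange(S,(300,140,370,200)))
E
python3 st.py
```

```text
grip-seat [ 0.0005 -0.0002  0.0093] [ 0.4798  0.1734 -5.2516] [-0.0445  0.9067  0.0772]
[(1186, [307, 211, 26, 51], [319.4, 237.0]), (1, [349, 172, 1, 1], [349.0, 172.0])]
pail blob [321 202  23  20 300] [331.9167 211.7733]
expect underside/rim hung (np.float64(329.9864505974722), np.float64(218.9326411496882)) (np.float64(330.224775383511), np.float64(198.31614880756086)) grip (np.float64(330.3795506697808), np.float64(184.9271784148021)) [(18, [326, 180, 8, 5], [329.5, 182.1]), (11, [316, 140, 9, 4], [320.3, 141.7]), (3, [307, 142, 3, 2], [308.0, 142.3])]
```

drive_tool(commands=[[0, 0, 0, 0, -1.8, 2.4, 1], [0, 0, 0, 0, -1.2, 1.6, 1], [0, 0, 0, 0, 0, 0, 1]])

```text
t: 25.95
tool_pos: [0.5697, -0.115, 0.1689]
eef_rot: [0.223, 0.686, 0.659, 0.214]
wrist_force: [-0.3, -0.1, -5.0]
opening: 0.0132
grasp_force: 30.0
```

drive_tool(commands=[[0, 0, 0, 0, -1.2, 1.6, 1], [0, 0, 0, 0, 0, 0, 1]])

```text
t: 26.2
tool_pos: [0.5702, -0.1152, 0.1676]
eef_rot: [0.224, 0.686, 0.658, 0.214]
wrist_force: [-3.5, 1.1, 3.2]
opening: 0.0132
grasp_force: 30.0
```

drive_tool(commands=[[0, 0, 0, 0, -1.2, 1.6, 1], [0, 0, 0, 0, 0, 0, 1]])

```text
t: 26.45
tool_pos: [0.5703, -0.1152, 0.1662]
eef_rot: [0.224, 0.686, 0.658, 0.214]
wrist_force: [-8.7, 2.9, 15.1]
opening: 0.0132
grasp_force: 30.0
```

Touching the hooks. I'll ease off slightly, then release gently.

drive_tool(commands=[[0, 0, 0, 0, -1, -2, 1], [0, 0, 0, 0, 0, 0, 1]])

```text
t: 26.7
tool_pos: [0.5679, -0.1151, 0.1664]
eef_rot: [0.224, 0.686, 0.658, 0.214]
wrist_force: [-0.7, 1.3, 0.4]
opening: 0.0134
grasp_force: 30.0
```

```bash
python3 st.py
```

```text
grip-seat [-0.0015 -0.0002  0.0017] [-0.6766  1.3241  0.4358] [-0.0432  0.4254  0.0185]
[(1178, [307, 211, 26, 51], [319.4, 237.3]), (1, [434, 255, 1, 1], [434.0, 255.0]), (1, [350, 188, 1, 1], [350.0, 188.0])]
pail blob [320 203  23  20 302] [331.1093 212.8609]
expect underside/rim hung (np.float64(329.9864505974722), np.float64(218.9326411496882)) (np.float64(330.224775383511), np.float64(198.31614880756086)) grip (np.float64(330.3795506697808), np.float64(184.9271784148021)) [(14, [327, 182, 7, 4], [330.1, 183.6]), (7, [319, 140, 5, 3], [321.3, 141.3]), (7, [306, 142, 7, 2], [309.0, 142.4])]
```

drive_tool(commands=[[0, 0, 0, 0, 0, 0, 0.68], [0, 0, 0, 0, 0, 0, 0.6], [0, 0, 0, 0, 0, 0, 0.5], [0, 0, 0, 0, 0, 0, 0.35], [0, 0, 0, 0, 0, 0, 0.2], [0, 0, 0, 0, 0, 0, 0.1], [0, 0, 0, 0, 0, 0, 0.1], [0, 0, 0, 0, 0, 0, 0.1]])

```text
t: 27.8
tool_pos: [0.5678, -0.115, 0.1662]
eef_rot: [0.224, 0.686, 0.659, 0.214]
wrist_force: [-0.1, 1.2, -0.1]
opening: 0.041
grasp_force: 0.0
```

```bash
python3 st.py; python3 -c "
from h import *
C=cam('wrist'); print(proj(C,SEAT))"
```

```text
grip-seat [-0.0016 -0.0001  0.0015] [-0.0774  1.2359 -0.1014] [-0.1111  0.3741 -0.0027]
[(1204, [307, 212, 26, 50], [319.3, 237.5]), (1, [424, 158, 1, 1], [424.0, 158.0]), (1, [371, 173, 1, 1], [371.0, 173.0])]
pail blob [320 202  23  21 301] [330.3289 213.0831]
expect underside/rim hung (np.float64(329.9864505974722), np.float64(218.9326411496882)) (np.float64(330.224775383511), np.float64(198.31614880756086)) grip (np.float64(330.3795506697808), np.float64(184.9271784148021)) [(15, [329, 182, 6, 4], [331.4, 183.5]), (7, [319, 140, 5, 3], [321.1, 141.4]), (5, [314, 143, 4, 2], [315.6, 143.6])]
(np.float64(320.4372415239833), np.float64(255.58027448596516))
```

drive_tool(commands=[[0, 0, 0, 0, 0, -4, 0.1], [0, 0, 0, 0, 0, -5, 0.1], [0, 0, 0, 0, 0, -6, 0.1], [0, 0, 0, 0, 0, 0, 0.1]])

```text
t: 28.45
tool_pos: [0.5589, -0.1147, 0.1789]
eef_rot: [0.224, 0.686, 0.658, 0.214]
wrist_force: [0.4, 0.6, -0.0]
opening: 0.0412
grasp_force: 0.0
```

```bash
python3 st.py; python3 -c "
from h import *
C=cam('wrist'); print(proj(C,SEAT))"
```

```text
grip-seat [-0.0105  0.0002  0.0142] [ 0.4221  0.5825 -0.0226] [-0.0927  0.4422  0.0195]
[(1278, [308, 204, 23, 58], [319.0, 233.4]), (1, [479, 95, 1, 1], [479.0, 95.0])]
pail blob [320 202  23  21 283] [330.3322 213.0353]
expect underside/rim hung (np.float64(329.9864505974722), np.float64(218.9326411496882)) (np.float64(330.224775383511), np.float64(198.31614880756086)) grip (np.float64(330.3795506697808), np.float64(184.9271784148021)) [(15, [329, 182, 6, 4], [331.4, 183.5]), (5, [319, 140, 5, 3], [321.0, 141.2]), (4, [306, 142, 4, 2], [307.5, 142.2])]
(np.float64(320.05586240573183), np.float64(244.4497524011276))
```

drive_tool(commands=[[0, 0, 0, 0, 0, -8, 0.1], [0, 0, 0, 0, 0, -10, 0.1], [0, 0, 0, 0, 0, -15, 0.1], [0, 0, 0, 0, 0, -18, 0.1], [0, 0, 0, 0, 0, -20, 0.1], [0, 0, 0, 0, 0, -20, 0.1], [0, 0, 0, 0, 0, -20, 0.1], [0, 0, 0, 0, 0, -20, 0.1], [0, 0, 0, 0, 0, 0, 0.1], [0, 0, 0, 0, 0, 0, 0.1]])

```text
t: 29.85
tool_pos: [0.4819, -0.1114, 0.2841]
eef_rot: [0.224, 0.686, 0.658, 0.214]
wrist_force: [-0.1, 0.1, -0.3]
opening: 0.0411
grasp_force: 0.0
```

drive_tool(commands=[[0, 0, 0, 0, 0, 0, 0.1], [0, 0, 0, 0, 0, 0, 0.1], [0, 0, 0, 0, 0, 0, 0.1], [0, 0, 0, 0, 0, 0, 0.1], [0, 0, 0, 0, 0, 0, 0.1], [0, 0, 0, 0, 0, 0, 0.1], [0, 0, 0, 0, 0, 0, 0.1], [0, 0, 0, 0, 0, 0, 0.1]])

```text
t: 30.85
tool_pos: [0.482, -0.1113, 0.2843]
eef_rot: [0.224, 0.686, 0.659, 0.214]
wrist_force: [0.5, 0.7, -0.1]
opening: 0.0412
grasp_force: 0.0
```

```bash
python3 st.py; python3 - <<'E'
from h import *
C=cam('wrist'); T=cam('top'); S=cam('scene'); print("seat proj wrist",proj(C,SEAT))
g=orange(C,(150,60,500,330)); print(g); print(orange(T,(340,170,400,240)),proj(T,SEAT))
im=cv2.cvtColor(C[0],cv2.COLOR_RGB2HSV); m=cv2.inRange(im,(100,130,50),(118,255,255)); N,L,st,ce=cv2.connectedComponentsWithStats(m); i=1+np.argmax(st[1:,4]); print("wrist blue",st[i],ce[i],"pred rim",proj(C,SEAT-[0,0,.063]),"foot",proj(C,SEAT-[0,0,.163]))
# bystanders: change in the scene/top vs start
import pickle; D=pickle.load(open("D.pkl","rb"))
d=cv2.absdiff(T[0],D["top"][0]).max(2)
for n,(u,v) in {"cup":(342,238),"pep":(387,280),"jar":(422,256),"spice":(424,275),"r":(445,235),"timer":(206,204)}.items(): print(n,round(float(d[v-9:v+9,u-9:u+9].mean()),1))
E
```

```text
grip-seat [-0.0874  0.0036  0.1195] [ 0.5388  0.65   -0.1066] [-0.0925  0.4123 -0.0205]
[(645, [313, 170, 14, 48], [319.5, 193.1]), (1, [499, 183, 1, 1], [499.0, 183.0]), (1, [490, 250, 1, 1], [490.0, 250.0])]
pail blob [320 203  22  20 293] [330.1809 213.0819]
expect underside/rim hung (np.float64(329.9864505974722), np.float64(218.9326411496882)) (np.float64(330.224775383511), np.float64(198.31614880756086)) grip (np.float64(330.3795506697808), np.float64(184.9271784148021)) [(18, [326, 182, 9, 4], [330.7, 183.8]), (6, [319, 140, 5, 3], [321.3, 141.2]), (3, [310, 143, 3, 1], [311.0, 143.0])]
seat proj wrist (np.float64(319.73695444087633), np.float64(192.99136003243183))
[(644, [313, 170, 14, 48], [319.5, 193.1]), (1, [499, 162, 1, 1], [499.0, 162.0]), (1, [497, 295, 1, 1], [497.0, 295.0])]
[(1, [360, 181, 1, 1], [360.0, 181.0]), (1, [357, 178, 1, 1], [357.0, 178.0])] (np.float64(374.434756812213), np.float64(198.82061999809426))
wrist blue [ 247  143   58   79 1877] [268.38998402 179.86148109] pred rim (np.float64(288.60048178403736), np.float64(182.68715897790943)) foot (np.float64(253.6035813311898), np.float64(171.10540074454582))
cup 130.9
pep 10.0
jar 4.0
spice 4.9
r 4.7
timer 4.1
```

```bash
python3 - <<'E'
from h import *
import pickle; D=pickle.load(open("D.pkl","rb")); S=cam("scene")
P=proj(S,np.array([.419,-.052,.03])); print(P); u,v=map(int,P)
a,b=[X[v-16:v+16,u-18:u+22] for X in (D["scene"][0],S[0])]
g=lambda x:cv2.cvtColor(x,cv2.COLOR_RGB2GRAY).astype(np.float32)
print(cv2.phaseCorrelate(g(a),g(b),cv2.createHanningWindow((40,32),cv2.CV_32F)),cv2.absdiff(a,b).mean())
m=[cv2.moments(cv2.inRange(cv2.cvtColor(x,cv2.COLOR_RGB2HSV),(90,40,90),(115,255,255)),True) for x in(a,b)]
print([(q["m00"],q["m10"]/q["m00"],q["m01"]/q["m00"]) for q in m])
E
```

```text
(np.float64(346.37495547078464), np.float64(235.05681785142204))
((-0.022859455521015093, 0.1335311525312335), 0.9508158762007952) 10.867708333333333
[(18.0, 17.27777777777778, 10.277777777777779), (44.0, 8.0, 4.886363636363637)]
```

The cup hasn't moved: the shift is about 0.1 px. The pail hangs still with its grip within a pixel of the seat, and the robot touches nothing, so I'm handing it in.

```bash
python3 -c "
from plant import workorder
print(workorder.close_job())"
```

```text
the job is handed in; nothing more can be done
None
```

The pail's handle was swung upright where the pail stood, and the pail now hangs straight and still with its handle over both hooks, clear of the surface; nothing else was seen to move, and I handed the job in at about 31 s.

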